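# Load the cleanroom roller lane

## Task

Load the sloping roller lane with the two cases in order: set the blue case down on the upper end of the rollers and let go so that it rolls down to the orange stop, then, once it rests there, set the white case on the upper end so that it rolls down and comes to rest right behind it. Set the cases down square between the side rails, handles up, without dropping them or tipping them over. Leave the red case and the other things on the bench alone.

Things in the scene. Friction and masses are not known exactly. Their poses are not given: they have to be found in the camera images.
- blue_case: Blue plastic component case, to be loaded first, about 0.45 kg (0.3 to 0.65). 100 mm long (x) by 76 mm wide (y), the lid top 52 mm up; along its middle, in x, runs a black carrying bar 66 mm long and 16 mm wide, from 72 to 86 mm above the underside, on two posts 10 mm long in x and 16 mm wide centred at x = +/-28 mm. Both ends are alike. Origin: centre of the underside, z up.
- white_case: White plastic component case, to be loaded second, about 0.45 kg (0.3 to 0.65). 100 mm long (x) by 76 mm wide (y), the lid top 52 mm up; along its middle, in x, runs a black carrying bar 66 mm long and 16 mm wide, from 72 to 86 mm above the underside, on two posts 10 mm long in x and 16 mm wide centred at x = +/-28 mm. Both ends are alike. Origin: centre of the underside, z up.
- red_case: Red case of the same shape, stands on the bench, not to be used or moved. 100 mm long (x) by 76 mm wide (y), the lid top 52 mm up; along its middle, in x, runs a black carrying bar 66 mm long and 16 mm wide, from 72 to 86 mm above the underside, on two posts 10 mm long in x and 16 mm wide centred at x = +/-28 mm. Both ends are alike. Origin: centre of the underside, z up.
- bed: Bed of the fixed gravity roller lane: twelve grey free rollers (20 mm diameter, 32 mm pitch, axles from x = -176 to +176 mm). Origin: in the plane of the roller tops, midway along the lane and between the rails, about 78 mm above the bench. x points down the 6 degree slope to the orange stop, y across, z square to the roller tops. A case let go on it rolls off at once by itself, 0.1 to 0.4 m/s.
- load (a point): Point in the plane of the roller tops at the upper end, midway between the rails, 130 mm up the slope from the bed's origin (bed x = -130). The aluminium side rails with a blue stripe are 88 mm apart inside, 16 mm thick, 400 mm long (bed x = -200 to +200) and rise 18 mm above the roller tops; the upper end (bed x = -200) is open.
- stop (a point): Middle of the inner face of the orange stop plate, in the plane of the roller tops (bed x = +190 mm); the plate rises 34 mm above the roller tops. A case at the stop has its origin at bed x = +140 mm, a second one touching it at +40 mm.
- nipple: Steel tube 103 mm tall with a 70 mm flange at each end, standing; leave alone. Origin: centre of the underside.
- blank_flange: Steel disc 70 mm across, 13 mm thick, lying on the bench; leave alone. Origin: centre of the underside.
- spanner: Steel spanner lying on the bench; leave alone. Origin at its underside.
- wipe_bottle: White bottle 60 mm across, 150 mm tall; leave alone. Origin: centre of the underside.
- parts_bin: Open blue parts bin 140 x 100 x 75 mm, beyond the lane on the left; leave alone. Origin: centre of the underside.
Things that resemble listed ones, but are neither listed nor needed, are in the scene too. What is shaped like the white_case but green is not meant. What is shaped like the blue_case but turquoise is not meant.

How it is judged:
By the outcome, as a careful person would: the job done as asked, in the order asked, and still so for the second after the job is handed in, with the robot touching nothing.
It also fails if it takes over 64 s, if anything falls off the work surface, if the arm or the gripper's body presses on something with over 40 N, if the wrist force passes 120 N, or if a joint passes its speed limit or range.

## Robot

A 6-joint arm with a two-finger parallel gripper is mounted at the origin on the work surface. World frame = base frame: x ahead of the robot, y to its left, z up, the work surface at z = 0. Lengths are in m, angles in rad, forces in N, time in s.
With the tool pointing down it reaches from about 0.3 to 0.875 m from the base axis. Payload 6.4 kg.
Tool frame: the origin (TCP) lies on the front face of the gripper's body, between the roots of the fingers; the fingertips stand 64 mm ahead of it and the grasp point (between the pads) lies 45 mm ahead of it (arm.nose_length is the distance from the TCP to the fingertips, in m); z points along the fingers, y is the direction in which the jaws open and shut (so a half turn about z gives the same grasp; the last joint's range is limited). The gripper opens to 88 mm and grips with 3 to 60 N. Pads are 18 mm wide; open, the fingers measure 123 mm over their backs; the gripper's body (75 mm by 187 mm) begins 45 mm behind the grasp point.
Start: joints at [1.004, 0.181, 1.607, -0, 1.354, -0.206], TCP at [0.203, 0.538, 0.303] pointing down, gripper open.
Joint ranges: [-2.99, 2.99], [-0.89, 2.07], [0.3, 2.58], [-1.14, 4.28], [0, 2.63], [-3.12, 3.12]. Speed limits (rad/s): [2.57, 2.57, 3.01, 3.14, 3.14, 3.14].

## Interface

Orientations are given as [roll, pitch, yaw] about the fixed x, y, z axes, in that order (R = Rz(yaw) Ry(pitch) Rx(roll)).
In Python, from plant import arm gives the robot as it stands.
- The arm moves only by the tool drive_tool, never from a script. Its argument "rows" is a list of rows, each an object of numbers: "wx", "wy", "wz": the turn, a rotation vector about the tool's x, y, z in rad; "x", "y", "z": the shift along the tool's x, y, z in m; "jaw": the opening, from 0 (shut) to 1 (fully open). In form: [{"wx": .., "wy": .., "wz": .., "x": .., "y": .., "z": .., "jaw": ..}, ...]. A call has 1 to 20 rows; each row is the pose to reach, as a shift and turn from the pose commanded when the call began, along the tool's axes at that moment; what a row does not reach only later rows make up. A row lasts 1/10 s, in which the tool goes at most 50 mm and 8.59 degrees, less where a joint would pass 70% of its speed; a pose out of reach is approached as far as the arm can. A call with a gripper value outside its range is refused whole. The fingers move at their own pace and stop on an object; the grip force is fixed at half the most. Time passes only in rows, so rows that repeat a pose let the fingers close. It gives the time, the measured TCP pose, the force and the opening at its end, in the units of the state.
- arm.get_state(): the state, without advancing time (a new reading comes with each control period).
- arm.snapshot(name): name is "scene" or "top" or "wrist"; returns (picture, depth): 420x560x3 uint8, red, green, blue; 420x560 float32, m along the optical axis (not along the pixel's ray), 0 where there is no reading.
- arm.calibration(name): a dict with "intrinsics" (3x3 intrinsics, pixels), "rvec" (rotation vector, rad) and "tvec" (3), from world to camera coordinates, as OpenCV has them; the wrist camera has in their place "tool_from_camera" (4x4, takes a point from camera to tool coordinates, whose origin is the TCP and whose axes are the flange's). Camera axes: x right, y down, z forward; pixel columns grow to the right and rows downward; lengths in m; the calibration is good to about 2 mm. A picture is of the moment at which its call begins: read the wrist's pose just before it. calibration takes no time and is no camera call.
- arm.close_job(): hands the job in, once; it reports no verdict.
The state is a dict: "time": time; "qpos": joint angles; "dq": joint speeds; "joint_torque": joint torques, N m; "eef_pos": TCP position; "tool_rot": TCP orientation; "contact_force": force on the tool from outside, world axes, zero at the start; "wrist_torque": the same for the moment, N m; "finger_gap": opening from 0.0 (shut) to 1.0 (fully open).
Only numpy, scipy, OpenCV 4.12 (cv2) and the standard library are available. Lean on these libraries where they do the work, as an engineer would, in place of code of your own. Each camera call takes 0.05 s, during which the arm holds its last target. There are 200 camera calls.

## Working session

There is one attempt and no reset: what is moved stays moved. The work goes in short steps, Python scripts to look and compute and a tool call to move; the robot and the scene stay as the last step left them, time stands still between calls to the robot, and variables do not carry over. Pictures are saved under pics/ and viewed, about 8 in all and at most 12, crops included, and the job is handed in when it is done.

Besides the shell and the picture viewer there is one more tool, called after "Call:" as name([rows], argument=value, ...), one row to a line, values as JSON. drive_tool: Moves the arm, as the interface text tells. Its arguments: {"type":"object","properties":{"rows":{"type":"array"}},"required":["rows"]}

```bash
mkdir -p pics; ls; python3 - <<'E'
from plant import arm
import cv2,numpy as np
s=arm.get_state();print({k:np.round(v,3).tolist() for k,v in s.items()})
for n in("top","scene"):
    p,d=arm.snapshot(n);np.savez(f"{n}0.npz",p=p,d=d);cv2.imwrite(f"pics/{n}0.png",p[...,::-1])
    print(n,arm.calibration(n))
print(arm.calibration("wrist"))
E
```

```text
pics
{'time': 0.0, 'qpos': [1.004, 0.182, 1.608, 0.0, 1.354, -0.206], 'dq': [0.0, -0.003, -0.001, -0.0, 0.001, 0.0], 'joint_torque': [0.002, -43.384, -34.186, 0.07, 0.038, -0.0], 'eef_pos': [0.203, 0.538, 0.302], 'tool_rot': [-3.14, -0.0, 2.781], 'contact_force': [0.114, -0.396, -0.984], 'wrist_torque': [0.016, -0.052, -0.049], 'finger_gap': 0.997}
top {'intrinsics': array([[508.27558384,   0.        , 282.82242447],
       [  0.        , 508.27558384, 210.44153839],
       [  0.        ,   0.        ,   1.        ]]), 'rvec': array([ 2.11817185, -2.15540439,  0.1627616 ]), 'tvec': array([-0.02324208,  0.54486238,  1.48836391])}
scene {'intrinsics': array([[532.50816578,   0.        , 274.17874465],
       [  0.        , 532.50816578, 208.43038715],
       [  0.        ,   0.        ,   1.        ]]), 'rvec': array([ 1.24853117,  2.50158246, -0.73536536]), 'tvec': array([ 0.36116257, -0.31665367,  1.76622802])}
{'intrinsics': array([[327.84661445,   0.        , 279.40427989],
       [  0.        , 327.84661445, 209.55590212],
       [  0.        ,   0.        ,   1.        ]]), 'tool_from_camera': array([[-1.72273131e-05, -9.52778299e-01, -3.03666780e-01,
         7.66963806e-02],
       [ 9.99999951e-01,  7.82638417e-05, -3.02289906e-04,
         1.31975256e-03],
       [ 3.11781391e-04, -3.03666770e-01,  9.52778251e-01,
        -8.16410748e-02],
       [ 0.00000000e+00,  0.00000000e+00,  0.00000000e+00,
         1.00000000e+00]])}
```

View pics/top0.png

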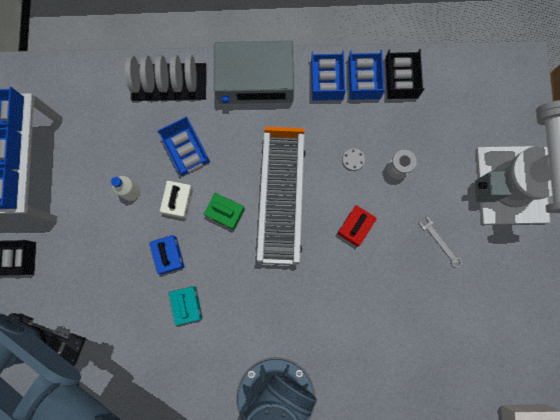

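View pics/scene0.png

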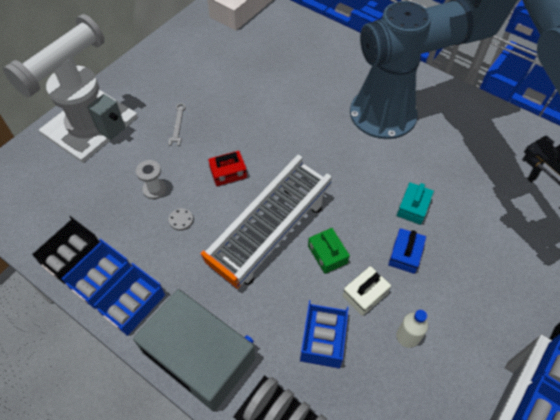

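The top view shows the blue case at about (166,255), white at (176,200), green decoy at (223,211), turquoise at (185,306) and red at (357,225). The lane runs from (280,262) at its upper end to the orange stop at (284,131). The scene view agrees with this. Next I measure the cases and lane using depth and masks.

```bash
cat >h.py <<'E'
import numpy as np,cv2
from scipy.spatial.transform import Rotation as R
from plant import arm
def cloud(p,d,K,T):
    v,u=np.mgrid[:d.shape[0],:d.shape[1]]
    c=np.stack([(u-K[0,2])/K[0,0]*d,(v-K[1,2])/K[1,1]*d,d],-1)
    return c@T[:3,:3].T+T[:3,3]
def inv(c):
    T=np.eye(4);r=R.from_rotvec(np.ravel(c["rvec"])).as_matrix();T[:3,:3]=r.T;T[:3,3]=-r.T@np.ravel(c["tvec"]);return T
def tool(s):
    T=np.eye(4);T[:3,:3]=R.from_euler("xyz",s["tool_rot"]).as_matrix();T[:3,3]=s["eef_pos"];return T
def wrist():
    s=arm.get_state();c=arm.calibration("wrist");p,d=arm.snapshot("wrist")
    return p,d,cloud(p,d,c["intrinsics"],tool(s)@c["tool_from_camera"])
def rect(P):
    (c,(w,h),a)=cv2.minAreaRect(P[:,:2].astype(np.float32)*1000)
    if w<h:w,h,a=h,w,a+90
    return np.round(c,1),round(w,1),round(h,1),round((a+90)%180-90,1)
E
python3 - <<'E'
from h import *
for n in("top","scene"):
    z=np.load(n+"0.npz");p,d=z["p"],z["d"];c=arm.calibration(n);X=cloud(p,d,c["intrinsics"],inv(c))
    hsv=cv2.cvtColor(p,cv2.COLOR_RGB2HSV);H,S,V=[hsv[...,i].astype(int) for i in range(3)]
    print(n,"bench z",np.median(X[...,2][(X[...,0]>.3)&(X[...,0]<.8)&(abs(X[...,1])<.5)&(d>0)]))
    masks=dict(blue=(S>150)&(H>105)&(H<125),white=(S<60)&(V>180),orange=(S>150)&(H>8)&(H<22))
    wins=dict(top=dict(blue=(145,232,188,278),white=(155,176,194,222),orange=(260,122,310,140)),scene=dict(blue=(385,222,430,275),white=(340,265,392,315),orange=(195,240,245,290)))[n]
    for k,(a,b,e,f) in wins.items():
        m=np.zeros(d.shape,bool);m[b:f,a:e]=1;m&=masks[k]&(d>0);P=X[m]
        print(k,len(P),"zmed",np.round(np.percentile(P[:,2],[5,50,95]),4), "lid",rect(P[P[:,2]>.042] ))
        if k!="orange":
            cc=np.median(P,0);q=X[(np.hypot(X[...,0]-cc[0],X[...,1]-cc[1])<.06)&(X[...,2]>.068)&(X[...,2]<.1)];print(" bar",len(q),rect(q),np.median(q[:,2]))
    # lane rails
    a,b,e,f=dict(top=(255,135,307,268),scene=(205,155,333,290))[n]
    m=np.zeros(d.shape,bool);m[b:f,a:e]=1
    P=X[m&(S<50)&(V>190)&(X[...,2]>.05)&(X[...,2]<.15)];print("rails",len(P),rect(P),P[:,2].min(),P[:,2].max())
    A=np.c_[P[:,:2],np.ones(len(P))];print(" plane",np.linalg.lstsq(A,P[:,2],rcond=None)[0])
    P=X[m&(X[...,2]>.04)&(X[...,2]<.15)];print("lane all",len(P),rect(P))
E
```

```text
top bench z 0.002314041578815984
blue 807 zmed [0.0292 0.0527 0.0665] lid (array([419.1, 318.1]), 99.2, 74.4, 15.9)
 bar 146 (array([418.9, 319.9]), 65.7, 17.5, 16.0) 0.0854407564945956
white 555 zmed [0.0469 0.0524 0.058 ] lid (array([587.5, 292.3]), 96.3, 75.0, -12.5)
 bar 139 (array([586.8, 293.1]), 66.4, 17.9, -12.0) 0.08574779833928359
orange 332 zmed [0.0487 0.0859 0.0952] lid (array([780.8, -39.1]), 117.1, 19.3, 86.6)
rails 1036 (array([578.8, -28.4]), 385.1, 116.1, -3.7) 0.07093674087457225 0.12491662651972768
 plane [-0.07535649  0.00370512  0.13982577]
lane all 4064 (array([581.2, -26.9]), 394.7, 120.1, -3.5)
scene bench z 0.0009463032832297547
blue 1007 zmed [0.0184 0.0507 0.072 ] lid (array([423.7, 320.8]), 101.4, 75.1, 16.0)
 bar 153 (array([423. , 321.1]), 66.7, 16.5, 15.7) 0.08515375087549448
white 753 zmed [0.0464 0.0512 0.0555] lid (array([590.9, 293.1]), 99.7, 75.3, -12.8)
 bar 185 (array([590.3, 294. ]), 68.9, 16.9, -12.4) 0.08423329754363929
orange 379 zmed [0.0367 0.0865 0.0937] lid (array([787.1, -36.8]), 121.5, 13.7, 85.9)
rails 1356 (array([584.4, -27.9]), 395.2, 122.1, -3.3) 0.05491094634007365 0.12263600487674164
 plane [-0.08257769  0.00555313  0.14284456]
lane all 6947 (array([567.4, -40.2]), 435.2, 353.8, 38.9)
```

```bash
cat >>h.py <<'E'
def go(g,yaw,tilt=0):
    "grasp point g (m), bar yaw deg (tool x), tilt deg of slope down along -tool x; prints shift & turn from the measured pose"
    T=tool(arm.get_state());r=(R.from_euler("z",yaw,degrees=True)*R.from_euler("y",-tilt,degrees=True)*R.from_euler("x",180,degrees=True)).as_matrix()
    p=np.array(g)-r[:,2]*.045
    print("shift",np.round(T[:3,:3].T@(p-T[:3,3]),4),"turn",np.round(R.from_matrix(T[:3,:3].T@r).as_rotvec(),4),"tcp",np.round(p,4),"z",np.round(r[:,2],3),"x",np.round(r[:,0],3))
E
python3 -c "
from h import *
go([.421,.320,.20],196)
go([.453,-.02,.2],176.4,6)"
```

```text
shift [-0.2811 -0.1265  0.057 ] turn [-0.0014 -0.0008 -0.64  ] tcp [0.421 0.32  0.245] z [-0.  0. -1.] x [-0.961 -0.276  0.   ]
shift [-0.4355 -0.432   0.0577] turn [ 0.0141  0.1034 -0.2977] tcp [ 0.4577 -0.0203  0.2448] z [-0.104  0.007 -0.995] x [-0.993  0.062  0.105]
```

Call:
drive_tool([
  {"x":-0.281,"y":-0.1265,"z":0.057,"wz":-0.64,"jaw":1},
  {"x":-0.281,"y":-0.1265,"z":0.057,"wz":-0.64,"jaw":1},
  {"x":-0.281,"y":-0.1265,"z":0.057,"wz":-0.64,"jaw":1},
  {"x":-0.281,"y":-0.1265,"z":0.057,"wz":-0.64,"jaw":1},
  {"x":-0.281,"y":-0.1265,"z":0.057,"wz":-0.64,"jaw":1},
  {"x":-0.281,"y":-0.1265,"z":0.057,"wz":-0.64,"jaw":1},
  {"x":-0.281,"y":-0.1265,"z":0.057,"wz":-0.64,"jaw":1},
  {"x":-0.281,"y":-0.1265,"z":0.057,"wz":-0.64,"jaw":1},
  {"x":-0.281,"y":-0.1265,"z":0.057,"wz":-0.64,"jaw":1},
  {"x":-0.281,"y":-0.1265,"z":0.057,"wz":-0.64,"jaw":1},
  {"x":-0.281,"y":-0.1265,"z":0.057,"wz":-0.64,"jaw":1},
  {"x":-0.281,"y":-0.1265,"z":0.057,"wz":-0.64,"jaw":1},
])

```text
validation failed for argument at $.ro...
```

```bash
cat >>h.py <<'E'
def bar(near,name):
    p,d,X=wrist();cv2.imwrite(f"pics/{name}.png",p[...,::-1])
    print(np.round(arm.get_state()["eef_pos"],4),arm.get_state()["time"])
    n=np.hypot(X[...,0]-near[0],X[...,1]-near[1])<.06
    q=X[n&(X[...,2]>.076)&(X[...,2]<.1)&(p.max(2)<90)];print("bar",len(q),rect(q),np.median(q[:,2]))
    q=X[n&(X[...,2]>.044)&(X[...,2]<.06)];print("lid",len(q),rect(q),np.median(q[:,2]))
E
python3 -c "
from h import *
bar((.421,.32),'w1')"
```

```text
[0.2028 0.5377 0.302 ] 0.15
bar 196 (array([399.5, 319.9]), 27.6, 13.4, 48.8) 0.0822473606584071
lid 2566 (array([421.3, 321.5]), 96.7, 77.6, 15.4) 0.05162453464637745
```

View pics/w1.png

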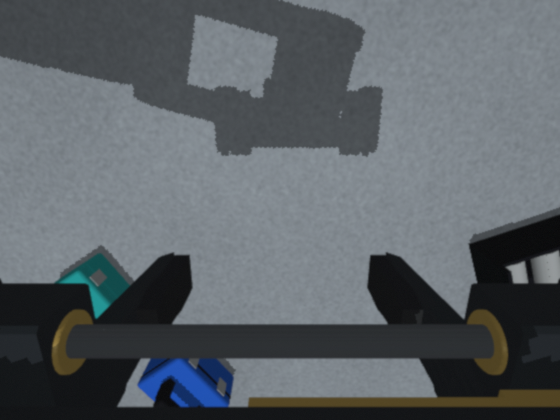

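The move was refused, so the arm is still at its start pose. This wrist view shows only the blue case's edge at about (185,380). The likely cause is that every row needs all seven keys.

Call:
drive_tool([
  {"wx":0,"wy":0,"wz":-0.64,"x":-0.281,"y":-0.1265,"z":0.057,"jaw":1},
  {"wx":0,"wy":0,"wz":-0.64,"x":-0.281,"y":-0.1265,"z":0.057,"jaw":1},
  {"wx":0,"wy":0,"wz":-0.64,"x":-0.281,"y":-0.1265,"z":0.057,"jaw":1},
  {"wx":0,"wy":0,"wz":-0.64,"x":-0.281,"y":-0.1265,"z":0.057,"jaw":1},
  {"wx":0,"wy":0,"wz":-0.64,"x":-0.281,"y":-0.1265,"z":0.057,"jaw":1},
  {"wx":0,"wy":0,"wz":-0.64,"x":-0.281,"y":-0.1265,"z":0.057,"jaw":1},
  {"wx":0,"wy":0,"wz":-0.64,"x":-0.281,"y":-0.1265,"z":0.057,"jaw":1},
  {"wx":0,"wy":0,"wz":-0.64,"x":-0.281,"y":-0.1265,"z":0.057,"jaw":1},
  {"wx":0,"wy":0,"wz":-0.64,"x":-0.281,"y":-0.1265,"z":0.057,"jaw":1},
  {"wx":0,"wy":0,"wz":-0.64,"x":-0.281,"y":-0.1265,"z":0.057,"jaw":1},
  {"wx":0,"wy":0,"wz":-0.64,"x":-0.281,"y":-0.1265,"z":0.057,"jaw":1},
  {"wx":0,"wy":0,"wz":-0.64,"x":-0.281,"y":-0.1265,"z":0.057,"jaw":1},
])

```text
time: 1.35
eef_pos: [0.4205, 0.3213, 0.2459]
tool_rot: [3.141, 0.0, -2.861]
contact_force: [0.2, 0.5, 1.5]
finger_gap: 0.998
```

```bash
python3 -c "
from h import *
bar((.421,.32),'w2')
go([.421,.320,.079],196)"
```

```text
[0.4206 0.3212 0.2459] 1.4
bar 1588 (array([423.2, 320.8]), 65.1, 15.6, 16.5) 0.08542522323561262
lid 7605 (array([423.1, 320.5]), 98.5, 78.2, 15.8) 0.051527347076135654
shift [-0.     -0.0013  0.1219] turn [0.0001 0.0003 0.0017] tcp [0.421 0.32  0.124] z [-0.  0. -1.] x [-0.961 -0.276  0.   ]
```

View pics/w2.png

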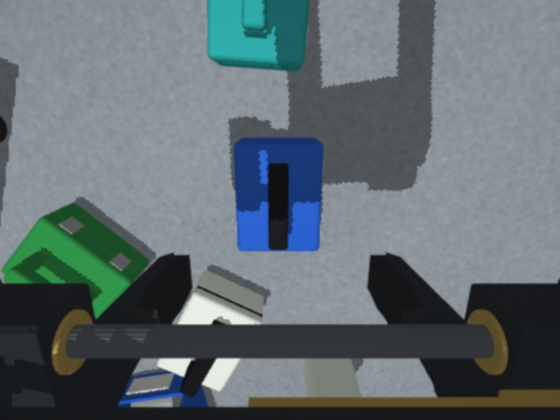

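Blue bar centred at (278,205), well aligned. I'll descend and grip.

Call:
drive_tool([
  {"wx":0,"wy":0,"wz":0,"x":-0.002,"y":-0.001,"z":0.05,"jaw":1},
  {"wx":0,"wy":0,"wz":0,"x":-0.002,"y":-0.001,"z":0.09,"jaw":1},
  {"wx":0,"wy":0,"wz":0,"x":-0.002,"y":-0.001,"z":0.11,"jaw":1},
  {"wx":0,"wy":0,"wz":0,"x":-0.002,"y":-0.001,"z":0.122,"jaw":1},
  {"wx":0,"wy":0,"wz":0,"x":-0.002,"y":-0.001,"z":0.122,"jaw":1},
  {"wx":0,"wy":0,"wz":0,"x":-0.002,"y":-0.001,"z":0.122,"jaw":0},
  {"wx":0,"wy":0,"wz":0,"x":-0.002,"y":-0.001,"z":0.122,"jaw":0},
  {"wx":0,"wy":0,"wz":0,"x":-0.002,"y":-0.001,"z":0.122,"jaw":0},
  {"wx":0,"wy":0,"wz":0,"x":-0.002,"y":-0.001,"z":0.122,"jaw":0},
  {"wx":0,"wy":0,"wz":0,"x":-0.002,"y":-0.001,"z":0.122,"jaw":0},
  {"wx":0,"wy":0,"wz":0,"x":-0.002,"y":-0.001,"z":0.122,"jaw":0},
  {"wx":0,"wy":0,"wz":0,"x":-0.002,"y":-0.001,"z":0.122,"jaw":0},
  {"wx":0,"wy":0,"wz":0,"x":-0.002,"y":-0.001,"z":0.122,"jaw":0},
  {"wx":0,"wy":0,"wz":0,"x":-0.002,"y":-0.001,"z":0.122,"jaw":0},
])

```text
time: 2.8
eef_pos: [0.4234, 0.32, 0.1237]
tool_rot: [3.142, -0.0, -2.862]
contact_force: [0.0, 0.0, 0.1]
finger_gap: 0.208
```

Call:
drive_tool([
  {"wx":0,"wy":0,"wz":0,"x":0,"y":0,"z":0,"jaw":0},
  {"wx":0,"wy":0,"wz":0,"x":0,"y":0,"z":0,"jaw":0},
  {"wx":0,"wy":0,"wz":0,"x":0,"y":0,"z":-0.01,"jaw":0},
  {"wx":0,"wy":0,"wz":0,"x":0,"y":0,"z":-0.03,"jaw":0},
  {"wx":0,"wy":0,"wz":0,"x":0,"y":0,"z":-0.06,"jaw":0},
  {"wx":0,"wy":0,"wz":0,"x":0,"y":0,"z":-0.09,"jaw":0},
  {"wx":0,"wy":0,"wz":0,"x":0,"y":0,"z":-0.12,"jaw":0},
  {"wx":0,"wy":0,"wz":0,"x":0,"y":0,"z":-0.14,"jaw":0},
  {"wx":0,"wy":0,"wz":0,"x":0,"y":0,"z":-0.15,"jaw":0},
  {"wx":0,"wy":0,"wz":0,"x":0,"y":0,"z":-0.15,"jaw":0},
])

```text
time: 3.8
eef_pos: [0.4238, 0.3201, 0.275]
tool_rot: [3.141, 0.002, -2.862]
contact_force: [0.4, -0.8, -4.1]
finger_gap: 0.178
```

```bash
python3 -c "
from h import *
go([.453,-.02,.24],176.4,6)"
```

```text
shift [ 0.0612 -0.3366 -0.01  ] turn [-0.0174  0.1058  0.3418] tcp [ 0.4577 -0.0203  0.2848] z [-0.104  0.007 -0.995] x [-0.993  0.062  0.105]
```

Call:
drive_tool([
  {"wx":-0.001,"wy":0.005,"wz":0.017,"x":0.003,"y":-0.017,"z":-0.001,"jaw":0},
  {"wx":-0.003,"wy":0.016,"wz":0.05,"x":0.009,"y":-0.05,"z":-0.002,"jaw":0},
  {"wx":-0.005,"wy":0.027,"wz":0.085,"x":0.015,"y":-0.085,"z":-0.003,"jaw":0},
  {"wx":-0.006,"wy":0.037,"wz":0.12,"x":0.021,"y":-0.118,"z":-0.004,"jaw":0},
  {"wx":-0.008,"wy":0.048,"wz":0.154,"x":0.028,"y":-0.152,"z":-0.005,"jaw":0},
  {"wx":-0.01,"wy":0.058,"wz":0.188,"x":0.034,"y":-0.185,"z":-0.006,"jaw":0},
  {"wx":-0.012,"wy":0.069,"wz":0.222,"x":0.04,"y":-0.219,"z":-0.007,"jaw":0},
  {"wx":-0.013,"wy":0.079,"wz":0.256,"x":0.046,"y":-0.252,"z":-0.008,"jaw":0},
  {"wx":-0.015,"wy":0.09,"wz":0.29,"x":0.052,"y":-0.286,"z":-0.009,"jaw":0},
  {"wx":-0.016,"wy":0.1,"wz":0.318,"x":0.057,"y":-0.315,"z":-0.01,"jaw":0},
  {"wx":-0.017,"wy":0.106,"wz":0.335,"x":0.06,"y":-0.331,"z":-0.01,"jaw":0},
  {"wx":-0.017,"wy":0.106,"wz":0.342,"x":0.061,"y":-0.337,"z":-0.01,"jaw":0},
  {"wx":-0.017,"wy":0.106,"wz":0.342,"x":0.061,"y":-0.337,"z":-0.01,"jaw":0},
  {"wx":-0.017,"wy":0.106,"wz":0.342,"x":0.061,"y":-0.337,"z":-0.01,"jaw":0},
])

```text
time: 5.2
eef_pos: [0.4572, -0.0199, 0.283]
tool_rot: [-3.141, -0.108, 3.079]
contact_force: [-0.2, 0.9, -4.2]
finger_gap: 0.175
```

```bash
python3 - <<'E'
from h import *
p,d,X=wrist();cv2.imwrite("pics/w3.png",p[...,::-1]);np.savez("w3.npz",p=p,X=X)
t,dt=arm.snapshot("top");cv2.imwrite("pics/top3.png",cv2.resize(t[100:300,180:380,::-1],None,fx=3,fy=3))
c=arm.calibration("top");Xt=cloud(t,dt,c["intrinsics"],inv(c));np.savez("t3.npz",p=t,X=Xt)
m=(np.abs(t.max(2).astype(int)-t.min(2))<30)&(t.min(2)>190)
for nm,Q,M in(("wrist",X,(p.min(2)>170)),("top",Xt,m)):
    # rail points in lane frame
    o=np.array([.582,-.028,.078]);f=np.deg2rad(-3.6);u=(Q-o);lx=u[...,0]*np.cos(f)+u[...,1]*np.sin(f);ly=-u[...,0]*np.sin(f)+u[...,1]*np.cos(f)
    for s in(-1,1):
        k=M&(abs(ly*s-.052)<.016)&(abs(lx)<.21)&(Q[...,2]>.07)&(Q[...,2]<.13)
        if k.sum()>20:print(nm,s,k.sum(),"lx",np.round(np.percentile(lx[k],[1,99]),4),"ly@lx fit",np.round(np.polyfit(lx[k],ly[k],1),4),"z fit",np.round(np.polyfit(lx[k],Q[...,2][k],1),4),np.round(np.percentile(ly[k],[2,98]),4))
E
```

```text
wrist -1 151 lx [-0.1921  0.0534] ly@lx fit [ 0.0125 -0.0433] z fit [-0.054   0.0944] [-0.0579 -0.0361]
top -1 198 lx [0.0286 0.1902] ly@lx fit [ 0.0049 -0.0526] z fit [-0.1152  0.0988] [-0.0574 -0.0467]
top 1 183 lx [-0.1076  0.1908] ly@lx fit [-0.0045  0.0526] z fit [-0.1093  0.0974] [0.0467 0.0573]
```

View pics/w3.png

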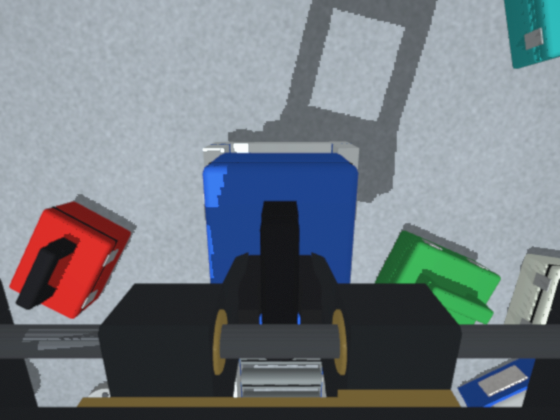

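The wrist view shows the blue case level in the grip. Its edges at columns 204 and 357 line up with the rail ends at 205 and 358, so it is centred. I'll go down to just above the rollers.

```bash
python3 -c "
from h import *
bz=np.array([.1045*.998,-.1045*.0628,.9945])
go(np.array([.453,-.0199,.0916])+.079*bz+.005*bz,176.4,6)"
```

```text
shift [-0.0159 -0.0004  0.0621] turn [-0.001  -0.0027  0.0012] tcp [ 0.4665 -0.0207  0.2199] z [-0.104  0.007 -0.995] x [-0.993  0.062  0.105]
```

Call:
drive_tool([
  {"wx":-0.001,"wy":-0.002,"wz":0.001,"x":-0.008,"y":0,"z":0.01,"jaw":0},
  {"wx":-0.001,"wy":-0.002,"wz":0.001,"x":-0.016,"y":0,"z":0.025,"jaw":0},
  {"wx":-0.001,"wy":-0.002,"wz":0.001,"x":-0.016,"y":0,"z":0.04,"jaw":0},
  {"wx":-0.001,"wy":-0.002,"wz":0.001,"x":-0.016,"y":0,"z":0.052,"jaw":0},
  {"wx":-0.001,"wy":-0.002,"wz":0.001,"x":-0.016,"y":0,"z":0.058,"jaw":0},
  {"wx":-0.001,"wy":-0.002,"wz":0.001,"x":-0.016,"y":0,"z":0.062,"jaw":0},
  {"wx":-0.001,"wy":-0.002,"wz":0.001,"x":-0.016,"y":0,"z":0.062,"jaw":0},
  {"wx":-0.001,"wy":-0.002,"wz":0.001,"x":-0.016,"y":0,"z":0.062,"jaw":0},
])

```text
time: 6.1
eef_pos: [0.4673, -0.0215, 0.2209]
tool_rot: [-3.141, -0.104, 3.077]
contact_force: [-0.6, -0.3, -4.9]
finger_gap: 0.173
```

```bash
python3 - <<'E'
from h import *
bz=np.array([.1045*.998,-.1045*.0628,.9945])
go(np.array([.453,-.0199,.0916])+.079*bz,176.4,6)
p,d=arm.snapshot("scene");cv2.imwrite("pics/s4.png",cv2.resize(p[120:320,180:380,::-1],None,fx=3,fy=3,interpolation=cv2.INTER_CUBIC))
E
```

```text
shift [0.0008 0.0007 0.0061] turn [-0.0005  0.0009 -0.0013] tcp [ 0.4659 -0.0207  0.2149] z [-0.104  0.007 -0.995] x [-0.993  0.062  0.105]
```

View pics/s4.png

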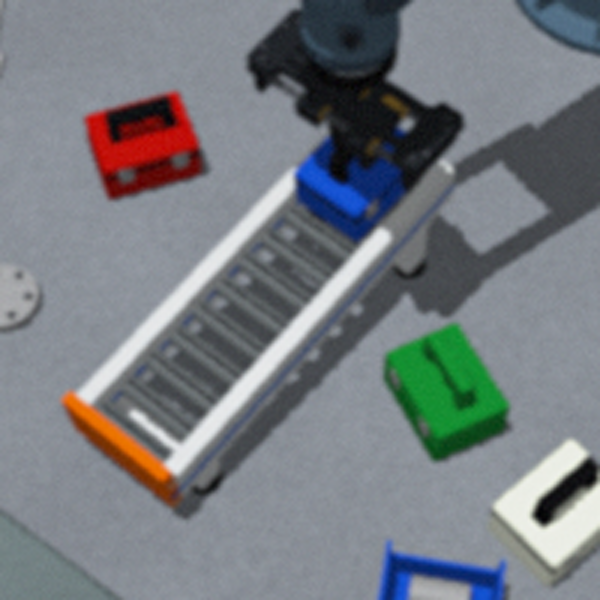

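Blue sits between the rails at about (350,185) in the crop, just above the rollers. I'll ease it down while watching the force.

Call:
drive_tool([
  {"wx":0,"wy":0.001,"wz":0,"x":0,"y":0.0005,"z":0.002,"jaw":0},
  {"wx":0,"wy":0.001,"wz":0,"x":0,"y":0.0005,"z":0.004,"jaw":0},
  {"wx":0,"wy":0.001,"wz":0,"x":0,"y":0.0005,"z":0.004,"jaw":0},
  {"wx":0,"wy":0.001,"wz":0,"x":0,"y":0.0005,"z":0.004,"jaw":0},
])

```text
time: 6.55
eef_pos: [0.4665, -0.0209, 0.2164]
tool_rot: [-3.141, -0.106, 3.077]
contact_force: [-0.0, 0.1, -4.2]
finger_gap: 0.174
```

Call:
drive_tool([
  {"wx":0,"wy":0,"wz":0,"x":0,"y":0,"z":0.001,"jaw":0},
  {"wx":0,"wy":0,"wz":0,"x":0,"y":0,"z":0.001,"jaw":0},
  {"wx":0,"wy":0,"wz":0,"x":0,"y":0,"z":0.001,"jaw":0},
])

```text
time: 6.85
eef_pos: [0.4664, -0.0209, 0.2154]
tool_rot: [-3.141, -0.106, 3.077]
contact_force: [-0.4, -0.1, -3.9]
finger_gap: 0.181
```

Call:
drive_tool([
  {"wx":0,"wy":0,"wz":0,"x":0,"y":0,"z":0.001,"jaw":0},
  {"wx":0,"wy":0,"wz":0,"x":0,"y":0,"z":0.001,"jaw":0},
  {"wx":0,"wy":0,"wz":0,"x":0,"y":0,"z":0.001,"jaw":0},
])

```text
time: 7.15
eef_pos: [0.4668, -0.0208, 0.2149]
tool_rot: [-3.141, -0.105, 3.077]
contact_force: [0.9, 1.5, 0.2]
finger_gap: 0.177
```

Contact reached at TCP z 0.2149, with the weight taken by the rollers. Releasing now.

Call:
drive_tool([
  {"wx":0,"wy":0,"wz":0,"x":0,"y":0,"z":0.0003,"jaw":1},
  {"wx":0,"wy":0,"wz":0,"x":0,"y":0,"z":0.0003,"jaw":1},
  {"wx":0,"wy":0,"wz":0,"x":0,"y":0,"z":0.0003,"jaw":1},
  {"wx":0,"wy":0,"wz":0,"x":0,"y":0,"z":0.0003,"jaw":1},
  {"wx":0,"wy":0,"wz":0,"x":0,"y":0,"z":0.0003,"jaw":1},
  {"wx":0,"wy":0,"wz":0,"x":0,"y":0,"z":0.0003,"jaw":1},
  {"wx":0,"wy":0,"wz":0,"x":0,"y":0,"z":0.0003,"jaw":1},
  {"wx":0,"wy":0,"wz":0,"x":0,"y":0,"z":0.0003,"jaw":1},
  {"wx":0,"wy":0,"wz":0,"x":0,"y":0,"z":0.0003,"jaw":1},
  {"wx":0,"wy":0,"wz":0,"x":0,"y":0,"z":0.0003,"jaw":1},
])

```text
time: 8.15
eef_pos: [0.4663, -0.0208, 0.2141]
tool_rot: [-3.141, -0.106, 3.077]
contact_force: [-1.2, 0.2, -0.6]
finger_gap: 0.994
```

Call:
drive_tool([
  {"wx":0,"wy":0,"wz":0,"x":0,"y":0,"z":-0.02,"jaw":1},
  {"wx":0,"wy":0,"wz":0,"x":0,"y":0,"z":-0.05,"jaw":1},
  {"wx":0,"wy":0,"wz":0,"x":0,"y":0,"z":-0.06,"jaw":1},
  {"wx":0,"wy":0,"wz":0,"x":0,"y":0,"z":-0.06,"jaw":1},
  {"wx":0,"wy":0,"wz":0,"x":0,"y":0,"z":-0.06,"jaw":1},
  {"wx":0,"wy":0,"wz":0,"x":0,"y":0,"z":-0.06,"jaw":1},
  {"wx":0,"wy":0,"wz":0,"x":0,"y":0,"z":-0.06,"jaw":1},
  {"wx":0,"wy":0,"wz":0,"x":0,"y":0,"z":-0.06,"jaw":1},
])

```text
time: 8.95
eef_pos: [0.4723, -0.0212, 0.2729]
tool_rot: [-3.141, -0.107, 3.077]
contact_force: [0.2, 0.6, -0.4]
finger_gap: 1.002
```

```bash
python3 - <<'E'
from h import *
p,d=arm.snapshot("scene");cv2.imwrite("pics/s5.png",cv2.resize(p[120:320,180:400,::-1],None,fx=3,fy=3,interpolation=cv2.INTER_CUBIC))
go([.5885,.2935,.20],167.7)
t,dt=arm.snapshot("top");c=arm.calibration("top");X=cloud(t,dt,c["intrinsics"],inv(c))
b=X[170:215,95:140];print("bottle",rect(b[b[...,2]>.12]) )
E
```

```text
shift [-0.0981  0.3215  0.0177] turn [-0.0082 -0.1067  0.1503] tcp [0.5885 0.2935 0.245 ] z [ 0.  0. -1.] x [-0.977  0.213  0.   ]
bottle (array([471.7, 203.6]), 589.2, 27.5, 58.0)
```

View pics/s5.png

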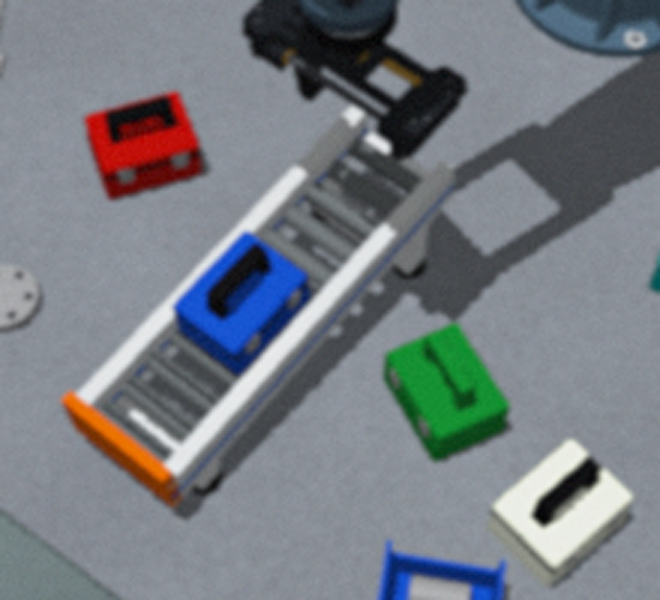

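Blue is rolling squarely, about half way down at (240,305) in the crop. I'll move to hover over white in the meantime.

Call:
drive_tool([
  {"wx":-0.008,"wy":-0.107,"wz":0.15,"x":-0.098,"y":0.3215,"z":0.0177,"jaw":1},
  {"wx":-0.008,"wy":-0.107,"wz":0.15,"x":-0.098,"y":0.3215,"z":0.0177,"jaw":1},
  {"wx":-0.008,"wy":-0.107,"wz":0.15,"x":-0.098,"y":0.3215,"z":0.0177,"jaw":1},
  {"wx":-0.008,"wy":-0.107,"wz":0.15,"x":-0.098,"y":0.3215,"z":0.0177,"jaw":1},
  {"wx":-0.008,"wy":-0.107,"wz":0.15,"x":-0.098,"y":0.3215,"z":0.0177,"jaw":1},
  {"wx":-0.008,"wy":-0.107,"wz":0.15,"x":-0.098,"y":0.3215,"z":0.0177,"jaw":1},
  {"wx":-0.008,"wy":-0.107,"wz":0.15,"x":-0.098,"y":0.3215,"z":0.0177,"jaw":1},
  {"wx":-0.008,"wy":-0.107,"wz":0.15,"x":-0.098,"y":0.3215,"z":0.0177,"jaw":1},
  {"wx":-0.008,"wy":-0.107,"wz":0.15,"x":-0.098,"y":0.3215,"z":0.0177,"jaw":1},
  {"wx":-0.008,"wy":-0.107,"wz":0.15,"x":-0.098,"y":0.3215,"z":0.0177,"jaw":1},
  {"wx":-0.008,"wy":-0.107,"wz":0.15,"x":-0.098,"y":0.3215,"z":0.0177,"jaw":1},
])

```text
time: 10.15
eef_pos: [0.5886, 0.2921, 0.246]
tool_rot: [-3.141, 0.002, 2.926]
contact_force: [0.1, -0.3, 0.3]
finger_gap: 0.999
```

```bash
cat >>h.py <<'E'
def lane(name,lo,hi,o=(.582,-.028,.078)):
    "bed-frame pose of coloured case lid on the lane, top camera"
    t,dt=arm.snapshot("top");cv2.imwrite(f"pics/{name}.png",cv2.resize(t[100:300,140:360,::-1],None,fx=3,fy=3,interpolation=cv2.INTER_CUBIC))
    c=arm.calibration("top");X=cloud(t,dt,c["intrinsics"],inv(c))
    B=R.from_euler("z",-3.6,degrees=True)*R.from_euler("y",6,degrees=True)
    L=(X-np.array(o))@B.as_matrix();hsv=cv2.cvtColor(t,cv2.COLOR_RGB2HSV).astype(int)
    k=(hsv>=lo).all(2)&(hsv<=hi).all(2)&(abs(L[...,1])<.06)&(abs(L[...,0])<.25)&(L[...,2]>.042)&(L[...,2]<.062)&(dt>0)
    print(name,k.sum(),rect(L[k]) if k.sum()>20 else None,arm.get_state()["time"])
E
python3 - <<'E'
from h import *
bar((.5885,.2935),'w6')
lane("t6",(105,120,40),(125,255,255))
z=np.load("top0.npz");c=arm.calibration("top");X=cloud(z["p"],z["d"],c["intrinsics"],inv(c))[170:215,95:140];print("bottle",rect(X[(X[...,2]>.1)&(X[...,2]<.2)]))
E
```

```text
[0.5887 0.2922 0.2461] 10.2
bar 1526 (array([590.9, 294. ]), 64.4, 15.3, -12.0) 0.0854878631166994
lid 7662 (array([591.4, 294.1]), 99.2, 78.1, -12.0) 0.05156814603519225
t6 671 (array([141.9,  -0.3]), 101.4, 74.6, -0.9) 10.25
bottle (array([619.1, 438.2]), 51.1, 48.5, -55.7)
```

View pics/w6.png

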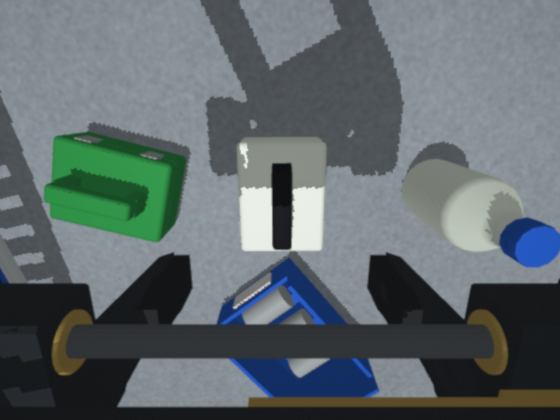

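The white bar is centred at about (282,207), and the bottle at (470,200) leaves about 23 mm to the gripper body. The top view puts blue at bed x 142 mm with yaw -0.9°, so it is at the stop. I'll descend on white.

Call:
drive_tool([
  {"wx":0,"wy":0,"wz":-0.006,"x":-0.002,"y":0.0023,"z":0.04,"jaw":1},
  {"wx":0,"wy":0,"wz":-0.006,"x":-0.002,"y":0.0023,"z":0.08,"jaw":1},
  {"wx":0,"wy":0,"wz":-0.006,"x":-0.002,"y":0.0023,"z":0.105,"jaw":1},
  {"wx":0,"wy":0,"wz":-0.006,"x":-0.002,"y":0.0023,"z":0.122,"jaw":1},
  {"wx":0,"wy":0,"wz":-0.006,"x":-0.002,"y":0.0023,"z":0.122,"jaw":1},
  {"wx":0,"wy":0,"wz":-0.006,"x":-0.002,"y":0.0023,"z":0.122,"jaw":0},
  {"wx":0,"wy":0,"wz":-0.006,"x":-0.002,"y":0.0023,"z":0.122,"jaw":0},
  {"wx":0,"wy":0,"wz":-0.006,"x":-0.002,"y":0.0023,"z":0.122,"jaw":0},
  {"wx":0,"wy":0,"wz":-0.006,"x":-0.002,"y":0.0023,"z":0.122,"jaw":0},
  {"wx":0,"wy":0,"wz":-0.006,"x":-0.002,"y":0.0023,"z":0.122,"jaw":0},
  {"wx":0,"wy":0,"wz":-0.006,"x":-0.002,"y":0.0023,"z":0.122,"jaw":0},
  {"wx":0,"wy":0,"wz":-0.006,"x":-0.002,"y":0.0023,"z":0.122,"jaw":0},
  {"wx":0,"wy":0,"wz":-0.006,"x":-0.002,"y":0.0023,"z":0.122,"jaw":0},
  {"wx":0,"wy":0,"wz":-0.006,"x":-0.002,"y":0.0023,"z":0.122,"jaw":0},
  {"wx":0,"wy":0,"wz":-0.006,"x":-0.002,"y":0.0023,"z":0.122,"jaw":0},
  {"wx":0,"wy":0,"wz":-0.006,"x":-0.002,"y":0.0023,"z":0.122,"jaw":0},
])

```text
time: 11.85
eef_pos: [0.5912, 0.2948, 0.1235]
tool_rot: [-3.141, 0.001, 2.933]
contact_force: [-0.4, -2.3, 1.3]
finger_gap: 0.174
```

Call:
drive_tool([
  {"wx":0,"wy":0,"wz":0,"x":0,"y":0,"z":-0.01,"jaw":0},
  {"wx":0,"wy":0,"wz":0,"x":0,"y":0,"z":-0.03,"jaw":0},
  {"wx":0,"wy":0,"wz":0,"x":0,"y":0,"z":-0.06,"jaw":0},
  {"wx":0,"wy":0,"wz":0,"x":0,"y":0,"z":-0.09,"jaw":0},
  {"wx":0,"wy":0,"wz":0,"x":0,"y":0,"z":-0.12,"jaw":0},
  {"wx":0,"wy":0,"wz":0,"x":0,"y":0,"z":-0.14,"jaw":0},
  {"wx":0,"wy":0,"wz":0,"x":0,"y":0,"z":-0.15,"jaw":0},
  {"wx":0,"wy":0,"wz":0,"x":0,"y":0,"z":-0.15,"jaw":0},
])

```text
time: 12.65
eef_pos: [0.5913, 0.2957, 0.275]
tool_rot: [3.14, 0.003, 2.934]
contact_force: [1.3, 0.4, -6.8]
finger_gap: 0.176
```

```bash
python3 -c "
from h import *
bz=np.array([.1045*.998,-.1045*.0628,.9945])
go(np.array([.453,-.0199,.0916])+.079*bz+.06*bz,176.4,6)"
```

```text
shift [ 5.110e-02 -3.346e-01 -1.000e-04] turn [ 0.0085  0.1078 -0.145 ] tcp [ 0.4722 -0.0211  0.2746] z [-0.104  0.007 -0.995] x [-0.993  0.062  0.105]
```

Call:
drive_tool([
  {"wx":0,"wy":0.005,"wz":-0.007,"x":0.003,"y":-0.017,"z":0,"jaw":0},
  {"wx":0.001,"wy":0.016,"wz":-0.022,"x":0.008,"y":-0.05,"z":0,"jaw":0},
  {"wx":0.002,"wy":0.027,"wz":-0.036,"x":0.013,"y":-0.084,"z":0,"jaw":0},
  {"wx":0.003,"wy":0.038,"wz":-0.051,"x":0.018,"y":-0.117,"z":0,"jaw":0},
  {"wx":0.004,"wy":0.048,"wz":-0.065,"x":0.023,"y":-0.15,"z":0,"jaw":0},
  {"wx":0.005,"wy":0.059,"wz":-0.08,"x":0.028,"y":-0.184,"z":0,"jaw":0},
  {"wx":0.006,"wy":0.07,"wz":-0.094,"x":0.033,"y":-0.217,"z":0,"jaw":0},
  {"wx":0.007,"wy":0.081,"wz":-0.109,"x":0.038,"y":-0.25,"z":0,"jaw":0},
  {"wx":0.008,"wy":0.092,"wz":-0.123,"x":0.043,"y":-0.284,"z":0,"jaw":0},
  {"wx":0.008,"wy":0.1,"wz":-0.135,"x":0.048,"y":-0.312,"z":0,"jaw":0},
  {"wx":0.008,"wy":0.106,"wz":-0.142,"x":0.05,"y":-0.328,"z":0,"jaw":0},
  {"wx":0.008,"wy":0.108,"wz":-0.145,"x":0.051,"y":-0.335,"z":0,"jaw":0},
  {"wx":0.008,"wy":0.108,"wz":-0.145,"x":0.051,"y":-0.335,"z":0,"jaw":0},
  {"wx":0.008,"wy":0.108,"wz":-0.145,"x":0.051,"y":-0.335,"z":0,"jaw":0},
])

```text
time: 14.05
eef_pos: [0.4718, -0.0213, 0.2731]
tool_rot: [3.141, -0.108, 3.078]
contact_force: [-0.1, 0.7, -6.0]
finger_gap: 0.172
```

```bash
python3 - <<'E'
from h import *
bz=np.array([.1045*.998,-.1045*.0628,.9945])
go(np.array([.453,-.0199,.0916])+.079*bz+.005*bz,176.4,6)
lane("t7",(105,120,40),(125,255,255))
p,d,X=wrist();cv2.imwrite("pics/w7.png",p[...,::-1])
E
```

```text
shift [-0.0004  0.0002  0.0535] turn [ 0.0002 -0.0028 -0.0003] tcp [ 0.4665 -0.0207  0.2199] z [-0.104  0.007 -0.995] x [-0.993  0.062  0.105]
t7 677 (array([141.5,  -0.3]), 99.4, 75.9, 1.5) 14.1
```

View pics/w7.png

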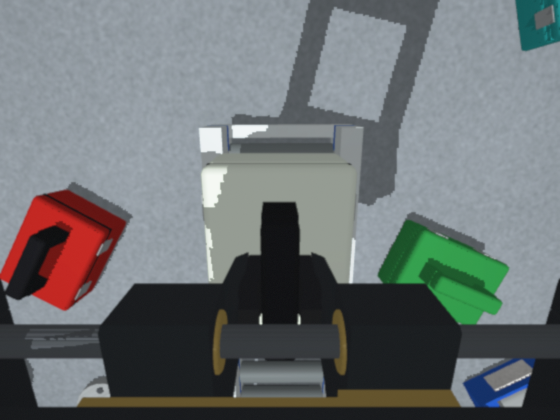

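White is held level. Its edges at columns 203 and 357 lie symmetrically within the rail ends at 200 and 362. Blue is at rest at bed x 141.5. Lowering.

Call:
drive_tool([
  {"wx":0,"wy":-0.002,"wz":0,"x":0,"y":0,"z":0.012,"jaw":0},
  {"wx":0,"wy":-0.002,"wz":0,"x":0,"y":0,"z":0.028,"jaw":0},
  {"wx":0,"wy":-0.002,"wz":0,"x":0,"y":0,"z":0.042,"jaw":0},
  {"wx":0,"wy":-0.002,"wz":0,"x":0,"y":0,"z":0.05,"jaw":0},
  {"wx":0,"wy":-0.002,"wz":0,"x":0,"y":0,"z":0.054,"jaw":0},
  {"wx":0,"wy":-0.002,"wz":0,"x":0,"y":0,"z":0.056,"jaw":0},
  {"wx":0,"wy":-0.002,"wz":0,"x":0,"y":0,"z":0.056,"jaw":0},
  {"wx":0,"wy":-0.002,"wz":0,"x":0,"y":0,"z":0.056,"jaw":0},
])

```text
time: 14.95
eef_pos: [0.4663, -0.0217, 0.2186]
tool_rot: [-3.141, -0.104, 3.078]
contact_force: [0.2, -0.4, -6.1]
finger_gap: 0.172
```

Call:
drive_tool([
  {"wx":0,"wy":0,"wz":0,"x":0,"y":0,"z":0.001,"jaw":0},
  {"wx":0,"wy":0,"wz":0,"x":0,"y":0,"z":0.001,"jaw":0},
  {"wx":0,"wy":0,"wz":0,"x":0,"y":0,"z":0.001,"jaw":0},
])

```text
time: 15.25
eef_pos: [0.4659, -0.0216, 0.2172]
tool_rot: [-3.141, -0.105, 3.078]
contact_force: [0.1, 0.6, -5.2]
finger_gap: 0.173
```

Call:
drive_tool([
  {"wx":0,"wy":0,"wz":0,"x":0,"y":0,"z":0.0015,"jaw":0},
  {"wx":0,"wy":0,"wz":0,"x":0,"y":0,"z":0.0015,"jaw":0},
  {"wx":0,"wy":0,"wz":0,"x":0,"y":0,"z":0.0015,"jaw":0},
])

```text
time: 15.55
eef_pos: [0.4656, -0.0215, 0.2155]
tool_rot: [-3.141, -0.105, 3.078]
contact_force: [-0.1, -0.8, -5.8]
finger_gap: 0.172
```

Call:
drive_tool([
  {"wx":0,"wy":0,"wz":0,"x":0,"y":0,"z":0.0007,"jaw":0},
  {"wx":0,"wy":0,"wz":0,"x":0,"y":0,"z":0.0007,"jaw":0},
  {"wx":0,"wy":0,"wz":0,"x":0,"y":0,"z":0.0007,"jaw":0},
])

```text
time: 15.85
eef_pos: [0.4657, -0.0216, 0.215]
tool_rot: [-3.141, -0.104, 3.078]
contact_force: [0.2, -0.5, -4.7]
finger_gap: 0.172
```

Call:
drive_tool([
  {"wx":0,"wy":0,"wz":0,"x":0,"y":0,"z":0.0007,"jaw":0},
  {"wx":0,"wy":0,"wz":0,"x":0,"y":0,"z":0.0007,"jaw":0},
  {"wx":0,"wy":0,"wz":0,"x":0,"y":0,"z":0.0007,"jaw":0},
])

```text
time: 16.15
eef_pos: [0.466, -0.0218, 0.2147]
tool_rot: [-3.14, -0.103, 3.078]
contact_force: [-0.2, -2.9, -0.1]
finger_gap: 0.178
```

Weight is taken. Releasing.

Call:
drive_tool([
  {"wx":0,"wy":0,"wz":0,"x":0,"y":0,"z":0,"jaw":1},
  {"wx":0,"wy":0,"wz":0,"x":0,"y":0,"z":0,"jaw":1},
  {"wx":0,"wy":0,"wz":0,"x":0,"y":0,"z":0,"jaw":1},
  {"wx":0,"wy":0,"wz":0,"x":0,"y":0,"z":0,"jaw":1},
  {"wx":0,"wy":0,"wz":0,"x":0,"y":0,"z":0,"jaw":1},
  {"wx":0,"wy":0,"wz":0,"x":0,"y":0,"z":0,"jaw":1},
  {"wx":0,"wy":0,"wz":0,"x":0,"y":0,"z":0,"jaw":1},
  {"wx":0,"wy":0,"wz":0,"x":0,"y":0,"z":0,"jaw":1},
  {"wx":0,"wy":0,"wz":0,"x":0,"y":0,"z":0,"jaw":1},
  {"wx":0,"wy":0,"wz":0,"x":0,"y":0,"z":0,"jaw":1},
  {"wx":0,"wy":0,"wz":0,"x":0,"y":0,"z":-0.02,"jaw":1},
  {"wx":0,"wy":0,"wz":0,"x":0,"y":0,"z":-0.05,"jaw":1},
  {"wx":0,"wy":0,"wz":0,"x":0,"y":0,"z":-0.08,"jaw":1},
  {"wx":0,"wy":0,"wz":0,"x":0.04,"y":0,"z":-0.1,"jaw":1},
  {"wx":0,"wy":0,"wz":0,"x":0.08,"y":0,"z":-0.1,"jaw":1},
  {"wx":0,"wy":0,"wz":0,"x":0.1,"y":0,"z":-0.1,"jaw":1},
])

```text
time: 17.75
eef_pos: [0.375, -0.0155, 0.3247]
tool_rot: [-3.141, -0.104, 3.079]
contact_force: [0.1, 0.3, -0.4]
finger_gap: 1.0
```

Call:
drive_tool([
  {"wx":0,"wy":0,"wz":0,"x":0,"y":0,"z":0,"jaw":1},
  {"wx":0,"wy":0,"wz":0,"x":0,"y":0,"z":0,"jaw":1},
  {"wx":0,"wy":0,"wz":0,"x":0,"y":0,"z":0,"jaw":1},
  {"wx":0,"wy":0,"wz":0,"x":0,"y":0,"z":0,"jaw":1},
  {"wx":0,"wy":0,"wz":0,"x":0,"y":0,"z":0,"jaw":1},
  {"wx":0,"wy":0,"wz":0,"x":0,"y":0,"z":0,"jaw":1},
  {"wx":0,"wy":0,"wz":0,"x":0,"y":0,"z":0,"jaw":1},
  {"wx":0,"wy":0,"wz":0,"x":0,"y":0,"z":0,"jaw":1},
  {"wx":0,"wy":0,"wz":0,"x":0,"y":0,"z":0,"jaw":1},
  {"wx":0,"wy":0,"wz":0,"x":0,"y":0,"z":0,"jaw":1},
  {"wx":0,"wy":0,"wz":0,"x":0,"y":0,"z":0,"jaw":1},
  {"wx":0,"wy":0,"wz":0,"x":0,"y":0,"z":0,"jaw":1},
  {"wx":0,"wy":0,"wz":0,"x":0,"y":0,"z":0,"jaw":1},
  {"wx":0,"wy":0,"wz":0,"x":0,"y":0,"z":0,"jaw":1},
  {"wx":0,"wy":0,"wz":0,"x":0,"y":0,"z":0,"jaw":1},
  {"wx":0,"wy":0,"wz":0,"x":0,"y":0,"z":0,"jaw":1},
])

```text
time: 19.35
eef_pos: [0.3767, -0.0159, 0.324]
tool_rot: [-3.141, -0.105, 3.078]
contact_force: [0.8, 0.7, -0.1]
finger_gap: 0.999
```

```bash
python3 - <<'E'
from h import *
for i in range(2):
    lane(f"t8{i}",(105,120,40),(125,255,255));lane(f"t9{i}",(0,0,110),(180,70,255))
p,d=arm.snapshot("scene");cv2.imwrite("pics/s8.png",cv2.resize(p[120:320,180:440,::-1],None,fx=3,fy=3,interpolation=cv2.INTER_CUBIC))
E
```

```text
t80 643 (array([142.4,  -0. ]), 98.7, 74.9, -0.2) 19.4
t90 727 (array([44.2, -2.6]), 103.0, 76.5, 0.1) 19.45
t81 642 (array([143.1,   0.2]), 99.0, 75.2, -0.9) 19.5
t91 725 (array([91.3, -2.8]), 196.8, 76.3, -0.1) 19.55
```

View pics/s8.png

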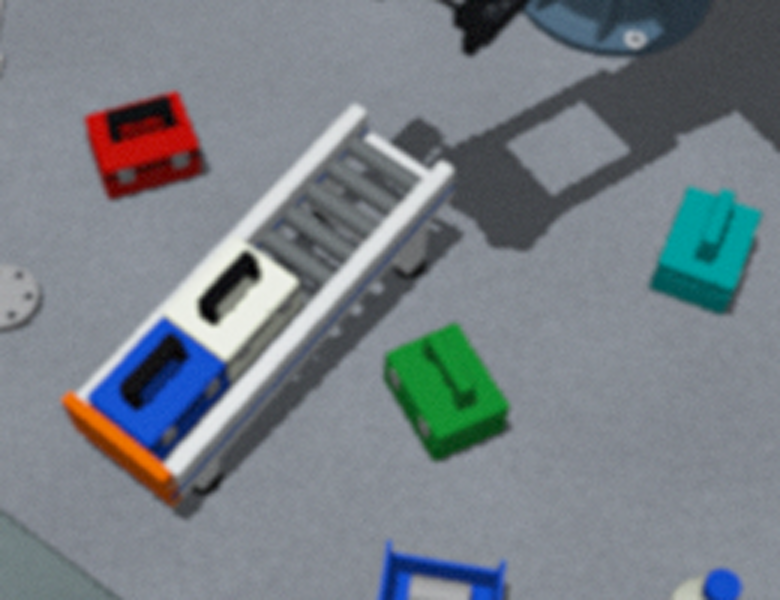

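Both cases sit square and touching: blue at (160,385) against the stop, white at (235,305) right behind it. I'll wait briefly so the white case is fully settled, then hand in.

Call:
drive_tool([
  {"wx":0,"wy":0,"wz":0,"x":0,"y":0,"z":0,"jaw":1},
  {"wx":0,"wy":0,"wz":0,"x":0,"y":0,"z":0,"jaw":1},
  {"wx":0,"wy":0,"wz":0,"x":0,"y":0,"z":0,"jaw":1},
  {"wx":0,"wy":0,"wz":0,"x":0,"y":0,"z":0,"jaw":1},
  {"wx":0,"wy":0,"wz":0,"x":0,"y":0,"z":0,"jaw":1},
  {"wx":0,"wy":0,"wz":0,"x":0,"y":0,"z":0,"jaw":1},
  {"wx":0,"wy":0,"wz":0,"x":0,"y":0,"z":0,"jaw":1},
  {"wx":0,"wy":0,"wz":0,"x":0,"y":0,"z":0,"jaw":1},
  {"wx":0,"wy":0,"wz":0,"x":0,"y":0,"z":0,"jaw":1},
  {"wx":0,"wy":0,"wz":0,"x":0,"y":0,"z":0,"jaw":1},
])

```text
time: 20.6
eef_pos: [0.3767, -0.0159, 0.3241]
tool_rot: [-3.141, -0.105, 3.078]
contact_force: [-1.8, 0.0, -1.1]
finger_gap: 1.001
```

```bash
python3 - <<'E'
from h import *
lane("ta",(105,120,40),(125,255,255));lane("tb",(0,0,130),(180,60,255))
print(arm.close_job())
E
```

```text
ta 644 (array([143.4,   0.5]), 99.2, 75.9, -0.0) 20.65
tb 701 (array([44.2, -2.6]), 102.3, 76.0, -0.6) 20.7
the job is handed in; nothing more can be done
None
```

The lane is loaded in the order asked. Blue went on first and rolled to the orange stop. Once it rested there, white went on and rolled down behind it. I handed the job in at 20.7 s of the 64 s allowed.

- **Final positions:** the last top-camera readings put blue at bed x ≈ 143 mm and white at ≈ 44 mm. The targets are 140 and 40, and the camera calibration is good to about 2 mm. Both cases were within 1° of square, with handles up and touching in the last picture.
- **Gripper:** it is open and clear of everything. The red case and the green and turquoise look-alikes looked unmoved in the last picture, and nothing else was touched.
- **What disagreed:**
  - The first move was refused because its rows lacked some keys, and nothing moved.
  - One late reading of white (x = 91 mm) was spoiled because its mask also caught part of the scene beyond the case. The readings before and after it agreed at 44.2 mm.
  - White reads about 2.6 mm to one side of centre, within the rails' 6 mm of play.

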